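# Fit the main-switch handle on the control console and switch it on

### The job

Pick up the red rotary handle, turn it so that the flat in its bore matches the flat of the steel D-shaft on the sloped console, and push it fully home on the shaft before the switch is turned. Then, with the handle, turn the switch clockwise all the way to its ON stop (the green dot) and let go, leaving the handle fully home; leave the tape roll, contactor and screwdriver where they are.

Things in the scene. Friction and masses are not known exactly. Their poses are not given: they have to be found in the camera images.
- console: Fixed grey desktop console: 260 wide (y), 240 deep (x), 70 high at the front (-x) rising to 209 at the back. Origin: centre of underside, z up. Its white panel leans 30 degrees: normal (-0.5, 0, 0.866) in this frame. A yellow plate 116 x 116 x 4 at the panel's centre carries the switch shaft. Lamps and buttons 98 to either side of the shaft stand at most 10 high; they are not used.
- shaft_base (a point): Centre of the metal D-shaft where it leaves the yellow plate. z: out along the shaft (the panel's normal, 30 degrees from vertical). y: from the axis to the shaft's flat (blackened); turns with the shaft. Shaft 24 long, 36 in diameter, flat 10 from the axis; the last 4 at the tip are 1.8 smaller all round as lead-in. A black T on its end has its crossbar along the flat.
- switch (a joint): Angle of the shaft, rad: 0 = off (flat to the console's +y side, white dot); grows clockwise seen from outside the panel (negative about z of shaft_base); hard stop at 1.5 = ON (flat points up the slope, green dot). Starts between 0.05 and 0.5. Friction 0.2 N m, stays where it is left, no spring.
- handle: Loose red handle, about 0.22 kg, standing on its skirt. Origin: centre of its underside, z up through the handle. Skirt 75 across, z = 0 to 32. D-bore in the underside, 27 deep, 1 clearance all round (0.2 rad of play each way); its flat is on the +y side, the end with the white pointer. Fully home, the skirt lies on the yellow plate: origin at shaft_base, y and z axes matching those of shaft_base.
- handle_grip (a point): Middle of the handle's grip bar, 52 above the handle's origin, axes as the handle's. The bar stands on the skirt from z = 32 to 70 above the origin, 18 thick (x), 90 long (y); pinch it across its thickness.
- tape_roll: Bystander: loose blue roll of tape lying flat, 84 across, 24 high; origin at the centre of its underside.
- contactor: Bystander: loose grey contactor with a black top, 60 x 50 x 59 high; origin at the centre of its underside.
- screwdriver: Bystander: loose screwdriver 200 long lying on the bench to the left (+y) of the console, along its own x axis.
Things that resemble listed ones, but are neither listed nor needed, are in the scene too. Several things look just like the handle: the one meant starts farthest to the robot's right.

How it is judged:
On the way:
1. the handle is fully home on the shaft, before the switch has been turned on (distance between handle and shaft_base below 0.005 m and angle between the z axis of handle and the z axis of shaft_base, either way round below 0.08 rad and angle between the y axis of handle and the y axis of shaft_base, either way round below 0.35 rad and value of joint switch below 1 rad), for 0.2 s.
At the end, for the whole second after the job is handed in: The switch stands within 0.12 rad of its ON stop (joint above 1.38), with the handle released, at rest and fully home on the shaft: its origin within 5 mm of shaft_base, its axis within 0.08 rad of the shaft's and its flat within 0.35 rad of the shaft's flat (value of joint switch above 1.38 rad and distance between handle and shaft_base below 0.005 m and angle between the z axis of handle and the z axis of shaft_base, either way round below 0.08 rad and angle between the y axis of handle and the y axis of shaft_base, either way round below 0.35 rad and linear speed of handle below 0.02 m/s); the robot touches nothing.
It fails at once if a bystander (tape roll, contactor or screwdriver) is moved by more than 30 mm (distance of any of tape_roll, contactor, screwdriver from where it was at the start of the episode above 0.03 m).
It also fails if it takes over 51 s, if anything falls off the work surface, if the arm or the gripper's body presses on something with over 40 N, if the wrist force passes 120 N, or if a joint passes its speed limit or range.

### The arm

A 6-joint arm with a two-finger parallel gripper is mounted at the origin on the work surface. World frame = base frame: x ahead of the robot, y to its left, z up, the work surface at z = 0. Lengths are in m, angles in rad, forces in N, time in s.
With the tool pointing down it reaches from about 0.25 to 0.775 m from the base axis. Payload 4 kg.
Tool frame: the origin (TCP) lies on the front face of the gripper's body, between the roots of the fingers; the fingertips stand 97 mm ahead of it and the grasp point (between the pads) lies 78 mm ahead of it (tip_reach is the distance from the TCP to the fingertips, in m); z points along the fingers, y is the line along which they close (so a half turn about z gives the same grasp; the last joint's range is limited). The gripper opens to 94 mm and grips with 3 to 60 N. Pads are 16 mm wide; open, the fingers measure 119 mm over their backs; the gripper's body (75 mm by 177 mm) begins 78 mm behind the grasp point.
Start: joints at [1.128, 0.087, 1.371, -0, 1.684, -0.103], TCP at [0.183, 0.519, 0.303] pointing down, gripper open.
Joint ranges: [-3.1, 3.1], [-0.76, 2.03], [0.27, 2.55], [-1.08, 4.22], [0.17, 2.65], [-2.57, 2.57]. Speed limits (rad/s): [2.79, 2.79, 3.14, 3.14, 3.14, 3.14].

### API

Orientations are given as a rotation vector (axis times angle).
In Python, from rig import get_obs, get_image, job_done, tip_reach gives the robot as it stands.
- The arm moves only by the tool step_arm, never from a script. Its argument "increments" is a list of rows, each an object with "travel": the shift along the tool's x, y, z in m, a list of three; "delta_rot": the turn, a rotation vector about the tool's x, y, z in rad, a list of three; "jaw": the opening, from 0 (shut) to 1 (fully open). A call has 1 to 8 rows; each row is the pose to reach, as a shift and turn from the pose commanded when the call began, along the tool's axes at that moment; what a row does not reach only later rows make up. A row lasts 1/8 s, in which the tool goes at most 62.5 mm and 10.7 degrees, less where a joint would pass 70% of its speed; a pose out of reach is approached as far as the arm can. A call with a gripper value outside its range is refused whole. The fingers move at their own pace and stop on an object; "newtons" is the grip in N (left out, the last holds). Time passes only in rows, so rows that repeat a pose let the fingers close. It gives the time, the measured TCP pose, the force, the opening and the grip force at its end, in the units of the state.
- get_obs(): the state, without advancing time (a new reading comes with each control period).
- get_image(name): name is "scene" or "side" or "wrist"; returns a dict with "frame" (400x640x3 uint8, red, green, blue), "range_z" (400x640 float32, m along the optical axis (not along the pixel's ray), 0 where there is no reading), "fx", "fy", "cx", "cy" (pixels), "world_to_cam" (4x4, takes a point from world to camera coordinates). Camera axes: x right, y down, z forward; pixel columns grow to the right and rows downward; lengths in m; the calibration is good to about 2 mm. A picture is of the moment at which its call begins.
- job_done(): hands the job in; it is judged then, once.
The state is a dict: "clock": time; "joints": joint angles; "joint_velocities": joint speeds; "joint_torque": joint torques, N m; "tcp_pos": TCP position; "tool_rot": TCP orientation; "force": force on the tool from outside, world axes, zero at the start; "wrist_torque": the same for the moment, N m; "opening": finger opening in m; "grasp_force": force on a finger pad.
Only numpy, scipy, OpenCV 4.12 (cv2) and the standard library are available. Lean on these libraries where they do the work, as an engineer would, in place of code of your own. Each camera call takes 0.05 s, during which the arm holds its last target. There are 200 camera calls.

## Working session

There is one attempt and no reset: what is moved stays moved. The work goes in short steps, Python scripts to look and compute and a tool call to move; the robot and the scene stay as the last step left them, time stands still between calls to the robot, and variables do not carry over. Pictures are saved under pics/ and viewed, at most 10 in all, crops included, and the job is handed in when it is done.

Besides the shell and the picture viewer there is one more tool, called after "Call:" as name([rows], argument=value, ...), one row to a line, values as JSON. step_arm: Moves the arm, as the interface text tells. Its arguments: {"type":"object","properties":{"increments":{"type":"array","items":{"type":"object","properties":{"travel":{"type":"array","items":{"type":"number"}},"delta_rot":{"type":"array","items":{"type":"number"}},"jaw":{"type":"number"}}}},"newtons":{"type":"number"}},"required":["increments"]}

```bash
mkdir -p pics; ls; cat > h.py <<'E'
import numpy as np, cv2
from scipy.spatial.transform import Rotation as R
from rig import get_obs, get_image, job_done, tip_reach
def save(im,name): cv2.imwrite('pics/'+name,im['frame'][:,:,::-1])
def cloud(im):
    z=im['range_z']; v,u=np.mgrid[:z.shape[0],:z.shape[1]]
    p=np.stack([(u-im['cx'])/im['fx']*z,(v-im['cy'])/im['fy']*z,z,np.ones_like(z)],-1)
    w=(p@np.linalg.inv(im['world_to_cam']).T)[...,:3]; w[z<=0]=np.nan
    return w
def rel(pos,rot):
    "travel, delta_rot in tool axes from current measured pose to target TCP pos / Rotation"
    o=get_obs(); r=R.from_rotvec(o['tool_rot'])
    return r.inv().apply(np.array(pos)-o['tcp_pos']),(r.inv()*rot).as_rotvec()
E
python3 - <<'E'
from h import *
np.set_printoptions(precision=4,suppress=True)
a=get_image('scene');b=get_image('side');save(a,'scene.png');save(b,'side.png')
np.savez('s0.npz',A=cloud(a),B=cloud(b),a=a['frame'],b=b['frame'])
o=get_obs();print(o); print(R.from_rotvec(o['tool_rot']).as_matrix())
E
```

```text
pics
{'clock': 0.1, 'joints': array([ 1.1278,  0.0879,  1.3721, -0.    ,  1.6836, -0.1031]), 'joint_velocities': array([ 0.0009, -0.0023, -0.0042,  0.0016, -0.0003, -0.0015]), 'joint_torque': array([  0.0023, -34.1252, -30.3301,   0.072 ,   0.0304,  -0.0001]), 'tcp_pos': array([0.1832, 0.5183, 0.3016]), 'tool_rot': array([-0.5312, -3.0958,  0.003 ]), 'force': array([ 0.2624, -0.001 , -0.5056]), 'wrist_torque': array([-0.0262, -0.0462,  0.0431]), 'grasp_force': 0.0, 'opening': 0.09429204151841855}
[[-0.9428  0.3333 -0.0009]
 [ 0.3333  0.9428 -0.0018]
 [ 0.0002 -0.002  -1.    ]]
```

View pics/scene.png

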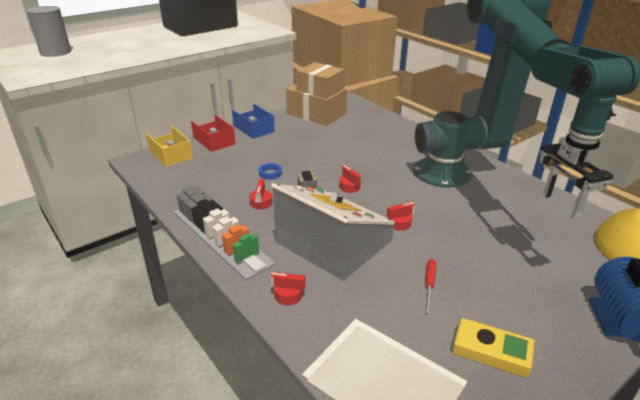

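View pics/side.png

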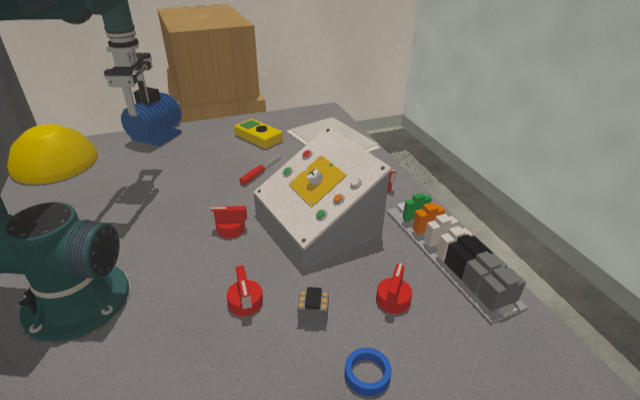

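Both views show four red handles. In the side view they are at (230,220), (244,293), (394,290) and (390,180, behind the console). In the scene view they are at (400,215), (349,180), (261,195) and (288,288). I'll take their world positions and the console pose.

```bash
python3 - <<'E'
from h import *
np.set_printoptions(precision=4,suppress=True)
d=np.load('s0.npz')
for n,I,C in(('scene',d['a'],d['A']),('side',d['b'],d['B'])):
    hsv=cv2.cvtColor(I,cv2.COLOR_RGB2HSV);h,s,v=hsv[...,0],hsv[...,1],hsv[...,2]
    m=(((h<6)|(h>174))&(s>150)&(v>70)).astype(np.uint8)
    k,l,st,c=cv2.connectedComponentsWithStats(m)
    for i in range(1,k):
        if st[i,4]>80:
            P=C[l==i];P=P[np.isfinite(P[:,0])]
            lo=P[P[:,2]<.034]
            print(n,c[i],st[i,4],np.median(P,0),'lo',lo.min(0) if len(lo) else 0,lo.max(0) if len(lo) else 0,'zmax',P[:,2].max())
# console plane from side
C=d['B'];I=d['b'];
hs=cv2.cvtColor(I,cv2.COLOR_RGB2HSV)
m=(hs[...,1]<40)&(hs[...,2]>150)&(C[...,2]>.05)&(C[...,2]<.23)&(abs(C[...,0])<.9)&(C[...,0]>.2)
u=np.mgrid[:400,:640]; m&=(u[1]>240)&(u[1]<400)&(u[0]>120)&(u[0]<260)
P=C[m];
for _ in range(4):
    c=P.mean(0);w=np.linalg.svd(P-c)[2][2];w*=np.sign(w[2]);r=(P-c)@w;P=P[abs(r)<.004]
print('plane',len(P),c,w)
box=cv2.minAreaRect;
y=(hs[...,0]>15)&(hs[...,0]<32)&(hs[...,1]>140)&(u[1]>285)&(u[1]<350)&(u[0]>150)&(u[0]<210)
Y=C[y];Y=Y[np.isfinite(Y[:,0])];print('yellow',len(Y),Y.min(0),Y.max(0),Y.mean(0))
for px in [(244,270),(394,290),(246,303),(313,178)]: print(px,C[px[1],px[0]])
cv2.imwrite('pics/c1.png',np.hstack([cv2.resize(I[255:320,345:435],None,fx=5,fy=5,interpolation=cv2.INTER_CUBIC)[:,:400],cv2.resize(I[150:215,285:350],None,fx=5,fy=5,interpolation=cv2.INTER_CUBIC)])[:,:,::-1])
E
```

```text
scene [214.4236 134.3539] 890 [ 0.5581 -0.6811  0.0407] lo [ 0.4917 -0.825   0.0001] [ 0.6081 -0.6443  0.034 ] zmax 0.08038598501838057
scene [349.5052 180.4167] 384 [ 0.3498 -0.1125  0.0343] lo [ 0.3268 -0.1621  0.0029] [ 0.3795 -0.0856  0.0338] zmax 0.07344939209063073
scene [261.0671 196.9553] 313 [ 0.6477 -0.217   0.0303] lo [ 0.6062 -0.3063  0.0002] [ 0.6814 -0.189   0.0339] zmax 0.07495836419798885
scene [400.578  215.8087] 481 [0.3701 0.1426 0.039 ] lo [0.3278 0.1268 0.0027] [0.3923 0.1734 0.0339] zmax 0.07358787536610722
scene [430.5124 272.607 ] 201 [0.4746 0.3643 0.0233] lo [0.4303 0.3257 0.0089] [0.5131 0.3992 0.0287] zmax 0.028660592953193786
scene [288.4899 287.9081] 794 [0.8276 0.1955 0.0355] lo [0.7952 0.1587 0.0025] [0.8569 0.2202 0.034 ] zmax 0.07442743132902607
side [251.3247 174.1495] 194 [0.4618 0.3458 0.0208] lo [ 0.4235  0.3177 -0.003 ] [0.5092 0.4238 0.0268] zmax 0.026832276085434592
side [229.9494 220.6494] 850 [0.3547 0.1136 0.0352] lo [ 0.3189  0.0891 -0.0003] [0.3887 0.2295 0.034 ] zmax 0.07290441639162071
side [243.6339 294.4452] 986 [ 0.3352 -0.1427  0.0313] lo [ 0.3015 -0.1706 -0.001 ] [ 0.375  -0.0133  0.0339] zmax 0.07210910761709344
side [393.8412 293.5082] 1102 [ 0.6309 -0.2504  0.0314] lo [ 0.6031 -0.2735 -0.0023] [ 0.6975 -0.1713  0.034 ] zmax 0.07215191962996625
plane 5972 [0.5783 0.0577 0.1373] [-0.4888 -0.1011  0.8665]
yellow 1223 [0.5177 0.0071 0.1104] [0.6354 0.1394 0.1733] [0.5753 0.0673 0.1414]
(244, 270) [ 0.3482 -0.1031  0.0681]
(394, 290) [ 0.6213 -0.2628  0.0679]
(246, 303) [ 0.3349 -0.1757  0.0481]
(313, 178) [0.5615 0.057  0.1585]
```

View pics/c1.png

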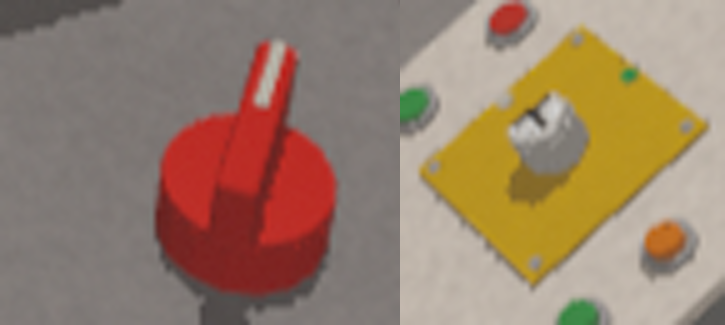

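The handle meant is at side (394,293), scene (261,197). Its y is about -0.24, and the other three are at -0.13, +0.13 and +0.19, so it is farthest to the robot's right. The crop confirms it, with the white pointer end at about (398,268) in the side view. The T on the shaft, crop (535,115), is too coarse to read, so I'll look with the wrist camera on the way.

```bash
cat >> h.py <<'E'
np.set_printoptions(precision=4,suppress=True)
N=np.array([-.4888,-.1011,.8665]);N=np.array([-.5*np.cos(.204),-.5*np.sin(.204),.866])
Y=np.array([-np.sin(.204),np.cos(.204),0]);U=np.cross(Y,N)
def rot(x,z): return R.from_matrix(np.stack([x,np.cross(z,x),z],1))
E
python3 - <<'E'
from h import *
d=np.load('s0.npz')
for n,I,C in(('scene',d['a'],d['A']),('side',d['b'],d['B'])):
    D=np.hypot(C[...,0]-.637,C[...,1]+.24)
    m=(D<.07)&(C[...,2]>.066)&(C[...,2]<.076)
    rc=cv2.minAreaRect(C[m][:,:2].astype(np.float32)*1000); print(n,m.sum(),rc)
    b=m&(I.min(-1)>90); print('white',b.sum(),C[b].mean(0) if b.any() else 0)
    s=(D<.07)&(C[...,2]>.028)&(C[...,2]<.035); print('skirt',C[s].min(0),C[s].max(0))
# tape, contactor for clearance, yellow plate corners in side
c=d['B']
for px in [(313,298),(368,350),(322,158),(355,180),(318,203),(291,182)]: print(px,c[px[1],px[0]])
w=get_image('wrist'); o=get_obs()
T=np.eye(4);T[:3,:3]=R.from_rotvec(o['tool_rot']).as_matrix();T[:3,3]=o['tcp_pos']
print('cam in tool',w['world_to_cam']@T,w['fx'])
B=np.array([.575,.062,.141])
print(rel(B+.27*N,rot(Y,-N)))
E
```

```text
scene 80 ((642.1784057617188, -230.9806365966797), (94.08755493164062, 17.87522315979004), 50.694908142089844)
white 29 [ 0.6565 -0.2172  0.0693]
skirt [ 0.6057 -0.2721  0.028 ] [ 0.6813 -0.1914  0.0347]
side 265 ((641.629150390625, -235.60635375976562), (89.14912414550781, 18.0518741607666), 49.156917572021484)
white 43 [ 0.6576 -0.2167  0.0699]
skirt [ 0.6047 -0.2735  0.028 ] [ 0.6783 -0.1976  0.0347]
(313, 298) [ 0.4627 -0.2187  0.059 ]
(368, 350) [ 0.527  -0.3443  0.0244]
(322, 158) [0.6111 0.1265 0.1677]
(355, 180) [ 0.642  -0.0112  0.1764]
(318, 203) [0.555  0.0036 0.1209]
(291, 182) [0.5237 0.121  0.1161]
cam in tool [[ 0.0012  1.      0.0001 -0.0003]
 [-0.973   0.0012 -0.2309  0.0457]
 [-0.2309  0.0002  0.973   0.0945]
 [ 0.      0.      0.      1.    ]] 285.07195923463973
(array([-0.4059, -0.3696, -0.0725]), array([-0.478 , -0.268 ,  1.0028]))
```

Call:
step_arm([
  {"travel":[-0.406,-0.37,-0.0725],"delta_rot":[-0.478,-0.268,1.003],"jaw":1},
  {"travel":[-0.406,-0.37,-0.0725],"delta_rot":[-0.478,-0.268,1.003],"jaw":1},
  {"travel":[-0.406,-0.37,-0.0725],"delta_rot":[-0.478,-0.268,1.003],"jaw":1},
  {"travel":[-0.406,-0.37,-0.0725],"delta_rot":[-0.478,-0.268,1.003],"jaw":1},
  {"travel":[-0.406,-0.37,-0.0725],"delta_rot":[-0.478,-0.268,1.003],"jaw":1},
  {"travel":[-0.406,-0.37,-0.0725],"delta_rot":[-0.478,-0.268,1.003],"jaw":1},
  {"travel":[-0.406,-0.37,-0.0725],"delta_rot":[-0.478,-0.268,1.003],"jaw":1},
  {"travel":[-0.406,-0.37,-0.0725],"delta_rot":[-0.478,-0.268,1.003],"jaw":1},
])

```text
clock: 1.15
tcp_pos: [0.4173, 0.0801, 0.3684]
tool_rot: [1.738, 2.135, 0.577]
force: [0.8, 1.1, -0.1]
opening: 0.0945
grasp_force: 0.0
```

```bash
python3 - <<'E'
from h import *
w=get_image('wrist');save(w,'w1.png');C=cloud(w)
np.savez('w1.npz',C=C,I=w['frame'],M=w['world_to_cam'],K=[w['fx'],w['fy'],w['cx'],w['cy']])
B=np.array([.578,.062,.141]);print(rel(B+.27*N,rot(Y,-N)),get_obs()['joints'])
E
```

```text
(array([-0.0396,  0.018 ,  0.0043]), array([ 0.0039,  0.0138, -0.0123])) [-0.0296 -0.4976  1.789   0.1062  1.3332 -0.2153]
```

View pics/w1.png

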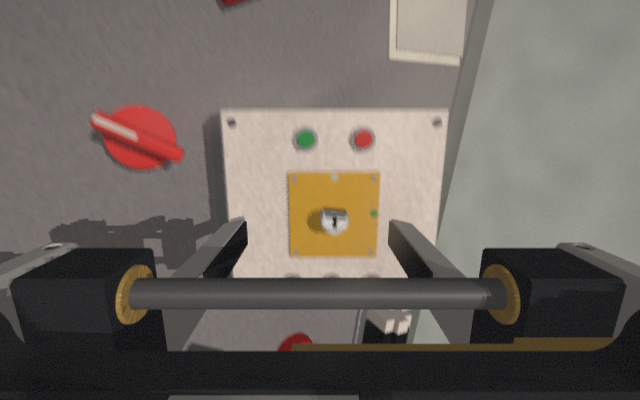

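The wrist view has +Y of the console up and the upslope to the right. The plate corners are (289,172) to (379,257), the white dot is at (334,177), the green dot at (374,213), and the shaft tip with its T is at about (335,220). I'll fit the plate and enlarge the shaft.

```bash
python3 - <<'E'
from h import *
d=np.load('w1.npz');I=d['I'];C=d['C']
h=cv2.cvtColor(I,cv2.COLOR_RGB2HSV);v,u=np.mgrid[:400,:640]
m=(h[...,0]>14)&(h[...,0]<32)&(h[...,1]>140)&(u>280)&(u<390)&(v>160)&(v<262)
P=C[m];P=P[np.isfinite(P[:,0])]
for _ in range(3):
    c=P.mean(0);w=np.linalg.svd(P-c)[2][2];w*=np.sign(w[2]);P=P[abs((P-c)@w)<.004]
print('plate n',w,'yaw',np.arctan2(-w[1],-w[0]),'tilt',np.arccos(w[2]))
q=np.stack([(P-c)@U,(P-c)@Y],1)*1000
rc=cv2.minAreaRect(q.astype(np.float32));print(rc)
ctr=c+rc[0][0]/1e3*U+rc[0][1]/1e3*Y;print('plate ctr',ctr)
# shaft tip
S=C[(u>310)&(u<360)&(v>195)&(v<245)];hh=(S-ctr)@N;t=S[(hh>.02)&(hh<.03)];
print('tip h',np.median((t-ctr)@N),len(t));q=np.stack([(t-ctr)@U,(t-ctr)@Y],1)*1000;print(q.min(0),q.max(0),cv2.minEnclosingCircle(q.astype(np.float32)))
cv2.imwrite('pics/c2.png',cv2.resize(I[165:265,280:390],None,fx=6,fy=6,interpolation=cv2.INTER_CUBIC)[:,:,::-1])
E
```

```text
plate n [-0.4888 -0.1026  0.8663] yaw 0.2067937972272941 tilt 0.522975102885007
((0.7873191833496094, -2.791759490966797), (110.27198028564453, 113.9397964477539), 89.98854064941406)
plate ctr [0.5775 0.0704 0.1426]
tip h 0.023894616459023903 458
[-17.2244 -14.6098] [17.0143 13.6922] ((-0.4746249318122864, 2.843210458755493), 17.616092681884766)
```

View pics/c2.png

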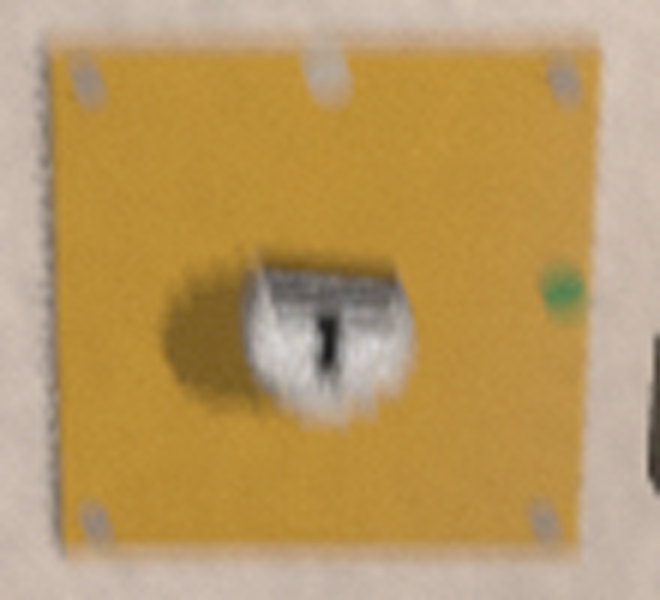

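```bash
python3 - <<'E'
from h import *
d=np.load('w1.npz');I=d['I'];M=d['M'];fx,fy,cx,cy=d['K']
ctr=np.array([.5775,.0704,.1426])
def pr(p):
    c=p@M[:3,:3].T+M[:3,3];return np.stack([fx*c[:,0]/c[:,2]+cx,fy*c[:,1]/c[:,2]+cy],1)
def out(b,a,h,r,f):
    t=np.linspace(-np.pi,np.pi,200);x=r*np.cos(t);y=np.minimum(r*np.sin(t),f)
    yd=np.cos(a)*Y+np.sin(a)*U; xd=np.cross(yd,N)
    return pr(b+x[:,None]*xd+y[:,None]*yd+h*N)
for k,(dy,a) in enumerate([(0,.1),(-.003,.1)]):
    im=cv2.resize(I[190:250,300:370],None,fx=8,fy=8,interpolation=cv2.INTER_CUBIC)
    for h,r,f,col in((0,.018,.01,(0,0,255)),(.02,.018,.01,(0,255,0)),(.024,.0162,.0082,(255,0,255))):
        q=(out(ctr+dy*Y,a,h,r,f)-[300,190]+.5)*8;cv2.polylines(im,[q.astype(np.int32)],True,col,1)
    s=.058*np.array([[1,1],[1,-1],[-1,-1],[-1,1]]);q=pr(ctr+dy*Y+s[:,:1]*U+s[:,1:]*Y);print(q)
    L=im if k==0 else np.vstack([L,im])[:0] if 0 else np.hstack([L[:, :400] if 0 else L,im])
cv2.imwrite('pics/c3.png',cv2.resize(L,(800,343))[:,:,::-1])
E
```

```text
[[380.0223 171.4851]
 [375.635  257.2154]
 [289.3655 257.2611]
 [287.3307 171.464 ]]
[[379.9006 173.8627]
 [375.5296 259.2753]
 [289.4144 259.3225]
 [287.3871 173.8436]]
```

View pics/c3.png

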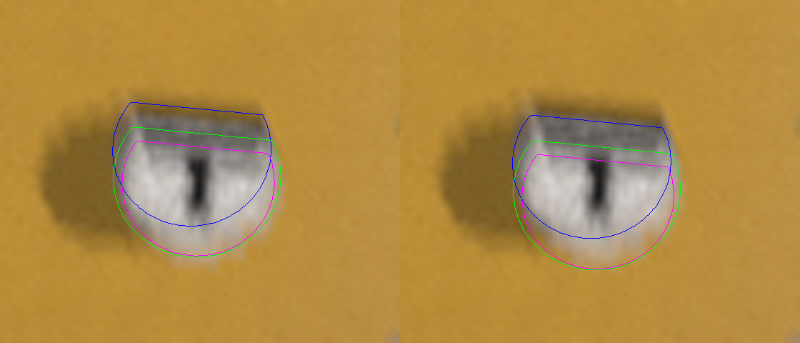

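The overlay fits with the base about 2 mm toward -Y, so the base is (0.578, 0.069, 0.1426), and the switch is at about 0.08 rad. Next I go to the handle.

```bash
python3 - <<'E'
from h import *
a=np.deg2rad(50);print(rel([.642,-.235,.31],rot(np.array([np.cos(a),np.sin(a),0]),np.array([0,0,-1.]))))
E
```

```text
(array([-0.3406,  0.1079,  0.1337]), array([ 0.4949, -0.2279,  0.8649]))
```

Call:
step_arm([
  {"travel":[-0.34,0.108,0.134],"delta_rot":[0.495,-0.228,0.865],"jaw":1},
  {"travel":[-0.34,0.108,0.134],"delta_rot":[0.495,-0.228,0.865],"jaw":1},
  {"travel":[-0.34,0.108,0.134],"delta_rot":[0.495,-0.228,0.865],"jaw":1},
  {"travel":[-0.34,0.108,0.134],"delta_rot":[0.495,-0.228,0.865],"jaw":1},
  {"travel":[-0.34,0.108,0.134],"delta_rot":[0.495,-0.228,0.865],"jaw":1},
  {"travel":[-0.34,0.108,0.134],"delta_rot":[0.495,-0.228,0.865],"jaw":1},
  {"travel":[-0.34,0.108,0.134],"delta_rot":[0.495,-0.228,0.865],"jaw":1},
  {"travel":[-0.34,0.108,0.134],"delta_rot":[0.495,-0.228,0.865],"jaw":1},
])

```text
clock: 2.2
tcp_pos: [0.6436, -0.2186, 0.3044]
tool_rot: [-2.827, -1.348, 0.004]
force: [-0.5, -0.0, -0.2]
opening: 0.0938
grasp_force: 0.0
```

```bash
python3 - <<'E'
from h import *
w=get_image('wrist');C=cloud(w);I=w['frame'];save(w,'w2.png')
D=np.hypot(C[...,0]-.642,C[...,1]+.235)
m=(D<.06)&(C[...,2]>.064)&(C[...,2]<.076)
rc=cv2.minAreaRect(C[m][:,:2].astype(np.float32)*1000);print(m.sum(),rc)
b=m&(I.min(-1)>90);print('white',C[b].mean(0),'top',np.median(C[m][:,2]))
s=(D<.06)&(C[...,2]>.026)&(C[...,2]<.038)
q=C[s][:,:2].astype(np.float32)*1000;print('skirt',s.sum(),cv2.minEnclosingCircle(q[np.hypot(*(q-q.mean(0)).T)<45]))
print(get_obs()['joints'])
th=np.deg2rad(rc[2] if rc[1][0]>rc[1][1] else rc[2]-90)
a=th if np.cos(th)*.66+np.sin(th)>0 else th+np.pi
print(np.rad2deg(a),rel([rc[0][0]/1e3,rc[0][1]/1e3,.135],rot(np.array([np.cos(a),np.sin(a),0]),np.array([0,0,-1.]))))
E
```

```text
1183 ((643.7080688476562, -234.28677368164062), (88.74485778808594, 18.14065933227539), 49.47241973876953)
white [ 0.6601 -0.2152  0.0701] top 0.06948900712441469
skirt 1730 ((646.427734375, -231.41650390625), 41.26973342895508)
[-0.4116  0.3845  1.0049  0.0047  1.7582  0.2692]
49.47241973876953 (array([-0.0131,  0.0119,  0.1714]), array([-0.007 , -0.0027,  0.0274]))
```

View pics/w2.png

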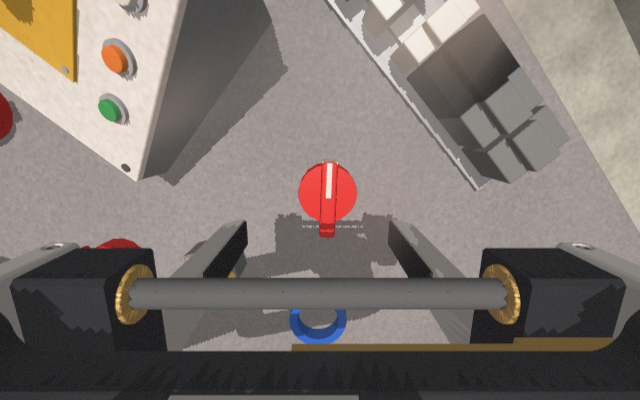

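The wrist view shows the handle at (327,198) with its pointer up, which is tool +x, and the tape below at (318,325). I descend and grip.

Call:
step_arm([
  {"travel":[-0.013,0.012,0.055],"delta_rot":[-0.007,-0.003,0.027],"jaw":1},
  {"travel":[-0.013,0.012,0.11],"delta_rot":[-0.007,-0.003,0.027],"jaw":1},
  {"travel":[-0.013,0.012,0.15],"delta_rot":[-0.007,-0.003,0.027],"jaw":1},
  {"travel":[-0.013,0.012,0.17],"delta_rot":[-0.007,-0.003,0.027],"jaw":1},
  {"travel":[-0.013,0.012,0.17],"delta_rot":[-0.007,-0.003,0.027],"jaw":1},
], newtons=40)

```text
clock: 2.88
tcp_pos: [0.6435, -0.234, 0.1364]
tool_rot: [-2.853, -1.316, 0.001]
force: [-0.3, 0.8, 0.1]
opening: 0.0942
grasp_force: 0.0
```

```bash
python3 - <<'E'
from h import *
a=np.deg2rad(49.5);print(get_obs()['tcp_pos'],rel([.6436,-.2345,.135],rot(np.array([np.cos(a),np.sin(a),0]),np.array([0,0,-1.]))))
E
```

```text
[ 0.6435 -0.234   0.1364] (array([-0.0003,  0.0004,  0.0014]), array([-0.0005,  0.0007,  0.0003]))
```

Call:
step_arm([
  {"jaw":0},
  {"jaw":0},
  {"jaw":0},
  {"jaw":0},
  {"jaw":0},
  {"jaw":0},
], newtons=40)

```text
schema error: expected keys travel, delta_rot, jaw
```

Call:
step_arm([
  {"travel":[0,0,0],"delta_rot":[0,0,0],"jaw":0},
  {"travel":[0,0,0],"delta_rot":[0,0,0],"jaw":0},
  {"travel":[0,0,0],"delta_rot":[0,0,0],"jaw":0},
  {"travel":[0,0,0],"delta_rot":[0,0,0],"jaw":0},
  {"travel":[0,0,0],"delta_rot":[0,0,0],"jaw":0},
  {"travel":[0,0,0],"delta_rot":[0,0,0],"jaw":0},
], newtons=40)

```text
clock: 3.62
tcp_pos: [0.6439, -0.2353, 0.1354]
tool_rot: [-2.853, -1.314, 0.002]
force: [0.2, -0.5, -0.0]
opening: 0.0376
grasp_force: 0.0
```

Call:
step_arm([
  {"travel":[0,0,0],"delta_rot":[0,0,0],"jaw":0},
  {"travel":[0,0,0],"delta_rot":[0,0,0],"jaw":0},
  {"travel":[0,0,0],"delta_rot":[0,0,0],"jaw":0},
  {"travel":[0,0,0],"delta_rot":[0,0,0],"jaw":0},
  {"travel":[0,0,0],"delta_rot":[0,0,0],"jaw":0},
], newtons=40)

```text
clock: 4.25
tcp_pos: [0.6438, -0.2352, 0.1355]
tool_rot: [-2.853, -1.314, 0.002]
force: [-0.4, 0.1, 0.6]
opening: 0.0178
grasp_force: 40.0
```

```bash
cat >> h.py <<'E'
B=np.array([.578,.069,.1426])
def mount(h,a,reach=.1355,off=0): # TCP pose with handle origin h above base, at switch angle a
    yd=np.cos(a)*Y+np.sin(a)*U
    return B+(h+reach)*N-off*yd, rot(yd,-N)
E
python3 - <<'E'
from h import *
print(get_obs()['opening'],rel([.6436,-.2345,.37],R.from_rotvec(get_obs()['tool_rot'])),rel(*mount(.10,.08)))
print(mount(.1,.08)[0])
E
```

```text
0.017838421312581867 (array([ 0.0002, -0.0008, -0.2345]), array([0., 0., 0.])) (array([ 0.095 , -0.3201, -0.2108]), array([-0.475 ,  0.2568, -0.8122]))
[0.4627 0.0451 0.3465]
```

Held: the opening is 17.8 mm at 40 N. I lift, then move over the shaft.

Call:
step_arm([
  {"travel":[0,0,-0.06],"delta_rot":[0,0,0],"jaw":0},
  {"travel":[0,0,-0.12],"delta_rot":[0,0,0],"jaw":0},
  {"travel":[0,0,-0.18],"delta_rot":[0,0,0],"jaw":0},
  {"travel":[0,0,-0.24],"delta_rot":[0,0,0],"jaw":0},
  {"travel":[0.016,-0.054,-0.24],"delta_rot":[-0.08,0.043,-0.135],"jaw":0},
  {"travel":[0.032,-0.107,-0.236],"delta_rot":[-0.16,0.086,-0.27],"jaw":0},
  {"travel":[0.048,-0.16,-0.23],"delta_rot":[-0.24,0.13,-0.405],"jaw":0},
  {"travel":[0.064,-0.214,-0.225],"delta_rot":[-0.32,0.172,-0.54],"jaw":0},
])

```text
clock: 5.25
tcp_pos: [0.5217, -0.046, 0.3595]
tool_rot: [2.203, 1.88, 0.42]
force: [0.4, 1.7, -2.4]
opening: 0.0178
grasp_force: 40.0
```

```bash
python3 - <<'E'
from h import *
print(rel(*mount(.07,.08)))
E
```

```text
(array([ 0.0836, -0.0696,  0.0229]), array([-0.1535,  0.0851, -0.2677]))
```

Call:
step_arm([
  {"travel":[0.042,-0.035,0.0],"delta_rot":[-0.077,0.043,-0.134],"jaw":0},
  {"travel":[0.084,-0.07,0.0],"delta_rot":[-0.154,0.085,-0.268],"jaw":0},
  {"travel":[0.084,-0.07,0.023],"delta_rot":[-0.154,0.085,-0.268],"jaw":0},
  {"travel":[0.084,-0.07,0.023],"delta_rot":[-0.154,0.085,-0.268],"jaw":0},
  {"travel":[0.084,-0.07,0.023],"delta_rot":[-0.154,0.085,-0.268],"jaw":0},
])

```text
clock: 5.88
tcp_pos: [0.479, 0.047, 0.3218]
tool_rot: [1.837, 2.07, 0.591]
force: [-0.2, -0.2, -3.5]
opening: 0.0178
grasp_force: 40.0
```

```bash
python3 - <<'E'
from h import *
print(rel(*mount(.07,.08)),rel(*mount(.028,.08)),get_obs()['force'])
w=get_image('wrist');s=get_image('side')
a=cv2.resize(w['frame'][130:330,200:480],None,fx=1.4,fy=1.4);b=cv2.resize(s['frame'][110:220,245:385],None,fx=2.8,fy=2.545)
cv2.imwrite('pics/m1.png',np.hstack([a,b])[:,:,::-1])
# handle axes from side/scene clouds: skirt points vs axis
for n,im in(('side',s),('scene',get_image('scene')),('wrist',w)):
    C=cloud(im);h=cv2.cvtColor(im['frame'],cv2.COLOR_RGB2HSV)
    m=((h[...,0]<6)|(h[...,0]>174))&(h[...,1]>130)
    q=C-(B+.07*N);z=q@N;x=q@U;y=q@Y
    m&=(np.hypot(x,y)<.06)&(z>-.03)&(z<.09)
    if m.sum()>20:
        for lo,hi in((.025,.034),(.066,.074)):
            k=m&(z>lo)&(z<hi)
            if k.sum()>5: print(n,lo,k.sum(),'U',x[k].min(),x[k].max(),'Y',y[k].min(),y[k].max())
        print(n,'z',np.percentile(z[m],[1,99]))
E
```

```text
(array([ 0.0013, -0.0019,  0.0004]), array([-0.0011,  0.0022, -0.004 ])) (array([ 0.0014, -0.0019,  0.0424]), array([-0.0011,  0.0022, -0.004 ])) [-0.1647 -0.2408 -3.4811]
side 0.025 289 U -0.03523882841626047 0.03718024644405252 Y -0.04480747022367154 0.027194915489780855
side 0.066 156 U -0.010938979606280982 0.01319765236678689 Y -0.0500663871358156 0.03966661975186064
side z [0.0044 0.0722]
scene 0.025 96 U -0.002653437865068778 0.04455992480425558 Y -0.04206845605062847 0.04104455548038907
scene 0.066 23 U -0.00041575587784338486 0.016608026883278917 Y -0.04050333218820824 0.03286819803706081
scene z [0.0015 0.0698]
wrist 0.025 3045 U -0.034945521757584676 0.0388100212946251 Y -0.036514982239674185 0.03472916130383486
wrist 0.066 2822 U -0.010041389491973984 0.014244664071407443 Y -0.04531577443784149 0.04368850987800696
wrist z [0.0143 0.071 ]
```

View pics/m1.png

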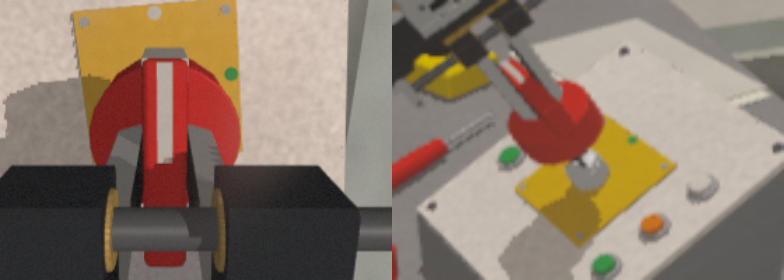

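Handle over the shaft, pointer toward the white dot; wrist crop shows it well centred apart from about 2 mm across. I correct that and go down to h ≈ 15 mm to check the fit.

Call:
step_arm([
  {"travel":[0.0013,-0.0019,0.02],"delta_rot":[-0.001,0.002,-0.004],"jaw":0},
  {"travel":[0.0013,-0.0019,0.038],"delta_rot":[-0.001,0.002,-0.004],"jaw":0},
  {"travel":[0.0013,-0.0019,0.044],"delta_rot":[-0.001,0.002,-0.004],"jaw":0},
  {"travel":[0.0013,-0.0019,0.048],"delta_rot":[-0.001,0.002,-0.004],"jaw":0},
  {"travel":[0.0013,-0.0019,0.052],"delta_rot":[-0.001,0.002,-0.004],"jaw":0},
  {"travel":[0.0013,-0.0019,0.055],"delta_rot":[-0.001,0.002,-0.004],"jaw":0},
])

```text
clock: 6.78
tcp_pos: [0.5021, 0.0519, 0.2793]
tool_rot: [1.826, 2.074, 0.585]
force: [-33.9, -11.4, 25.9]
opening: 0.0183
grasp_force: 40.2
```

```bash
python3 - <<'E'
from h import *
o=get_obs();print(rel(*mount(0,.08)),R.from_rotvec(o['tool_rot']).inv().apply(o['force']),o['wrist_torque'])
E
```

```text
(array([ 0.0014, -0.0011,  0.0218]), array([-0.0006,  0.0059,  0.0046])) [ -5.8303 -17.4784 -40.1486] [-1.5963  4.191  -0.1993]
```

Contact came at h ≈ 22 mm with the reaction toward -U, so the handle sits slightly too far upslope. I ease off, shift about 2 mm downslope and press again.

Call:
step_arm([
  {"travel":[0,0,-0.008],"delta_rot":[0,0,0],"jaw":0},
  {"travel":[0,-0.002,-0.008],"delta_rot":[0,0,0],"jaw":0},
  {"travel":[0,-0.002,-0.004],"delta_rot":[0,0,0],"jaw":0},
  {"travel":[0,-0.002,0.0],"delta_rot":[0,0,0],"jaw":0},
  {"travel":[0,-0.002,0.0],"delta_rot":[0,0,0],"jaw":0},
])

```text
clock: 7.4
tcp_pos: [0.5024, 0.0543, 0.2719]
tool_rot: [1.831, 2.075, 0.595]
force: [-0.3, 1.9, -1.2]
opening: 0.0181
grasp_force: 40.0
```

```bash
python3 - <<'E'
from h import *
o=get_obs();print(rel(*mount(0,.08)),R.from_rotvec(o['tool_rot']).inv().apply(o['force']),o['wrist_torque'])
E
```

```text
(array([-0.0008,  0.0021,  0.015 ]), array([ 0.0006, -0.0016,  0.0001])) [ 1.8458 -0.6722  1.0868] [0.2407 0.45   0.1695]
```

It dropped in: h = 15 mm with almost no force. Now pushing home.

Call:
step_arm([
  {"travel":[0,0,0.004],"delta_rot":[0,0,0],"jaw":0},
  {"travel":[0,0,0.008],"delta_rot":[0,0,0],"jaw":0},
  {"travel":[0,0,0.012],"delta_rot":[0,0,0],"jaw":0},
  {"travel":[0,0,0.015],"delta_rot":[0,0,0],"jaw":0},
  {"travel":[0,0,0.017],"delta_rot":[0,0,0],"jaw":0},
  {"travel":[0,0,0.017],"delta_rot":[0,0,0],"jaw":0},
  {"travel":[0,0,0.017],"delta_rot":[0,0,0],"jaw":0},
])

```text
clock: 8.28
tcp_pos: [0.5094, 0.0565, 0.2596]
tool_rot: [1.831, 2.077, 0.595]
force: [-17.6, 6.2, 13.2]
opening: 0.0176
grasp_force: 40.0
```

```bash
cat > chk.py <<'E'
from h import *
o=get_obs();print(rel(*mount(0,.08)),R.from_rotvec(o['tool_rot']).inv().apply(o['force']),o['wrist_torque'],o['joints'])
s=get_image('side')
for n,im in(('side',s),('wrist',get_image('wrist'))):
    C=cloud(im);h=cv2.cvtColor(im['frame'],cv2.COLOR_RGB2HSV)
    q=C-B;z=q@N;x=q@U;y=q@Y
    m=((h[...,0]<6)|(h[...,0]>174))&(h[...,1]>130)&(np.hypot(x,y)<.06)&(z>-.01)&(z<.12)
    t=m&(np.hypot(x,y)>.018)&(np.hypot(x,y)<.034); 
    hist,e=np.histogram(z[m],bins=np.arange(0,.1,.002));print(n,'z peaks',[(round(e[i]*1000),int(hist[i])) for i in np.argsort(hist)[-4:]],'max',np.percentile(z[m],99.5))
    k=m&(z>.062)
    print('bar',cv2.minAreaRect(np.stack([x[k],y[k]],1).astype(np.float32)*1000))
E
python3 chk.py
```

```text
(array([-0.0015,  0.002 ,  0.0007]), array([-0.0005, -0.0024,  0.0012])) [  9.0473  -8.0048 -19.4458] [0.6704 1.9956 0.4563] [-0.0686 -0.2611  1.845   0.1579  1.0565 -0.237 ]
side z peaks [(30, 58), (70, 66), (34, 77), (32, 106)] max 0.07509941624161334
bar ((-2.884556770324707, -0.22060775756835938), (91.54804992675781, 17.617469787597656), 84.3544921875)
wrist z peaks [(72, 956), (70, 1416), (32, 1510), (34, 1527)] max 0.0739721254145523
bar ((-1.6837916374206543, 1.7183341979980469), (88.92799377441406, 18.9395694732666), 85.67415618896484)
```

Call:
step_arm([
  {"travel":[-0.001,0,0.002],"delta_rot":[0,0,0],"jaw":0},
  {"travel":[-0.0015,0,0.003],"delta_rot":[0,0,0],"jaw":0},
  {"travel":[-0.0015,0,0.003],"delta_rot":[0,0,0],"jaw":0},
  {"travel":[-0.0015,0,0.003],"delta_rot":[0,0,0],"jaw":0},
])

```text
clock: 8.88
tcp_pos: [0.5104, 0.0564, 0.2585]
tool_rot: [1.831, 2.079, 0.598]
force: [-24.7, 6.7, 18.7]
opening: 0.0178
grasp_force: 40.0
```

```bash
python3 chk.py
```

```text
(array([-0.0012,  0.0017, -0.0008]), array([-0.0005, -0.005 ,  0.0013])) [ 10.8702 -11.3283 -27.576 ] [1.0864 2.7747 0.7742] [-0.0705 -0.258   1.8449  0.162   1.0544 -0.2412]
side z peaks [(34, 47), (30, 59), (70, 74), (32, 126)] max 0.07311824824225607
bar ((-2.5814526081085205, -0.23997116088867188), (88.91703033447266, 17.514278411865234), 84.17108917236328)
wrist z peaks [(34, 286), (68, 692), (70, 1995), (32, 2645)] max 0.07262227812356847
bar ((-1.456190824508667, 3.029460906982422), (88.95113372802734, 18.44692039489746), 85.07875061035156)
```

Call:
step_arm([
  {"travel":[-0.001,-0.001,0.003],"delta_rot":[0,0,0],"jaw":0},
  {"travel":[-0.001,-0.001,0.003],"delta_rot":[0,0,0],"jaw":0},
  {"travel":[-0.001,-0.001,0.003],"delta_rot":[0,0,0],"jaw":0},
])

```text
clock: 9.35
tcp_pos: [0.5113, 0.0559, 0.2567]
tool_rot: [1.83, 2.078, 0.6]
force: [-29.0, 7.9, 24.6]
opening: 0.0178
grasp_force: 40.0
```

```bash
python3 chk.py
```

```text
(array([-0.0005,  0.0019, -0.0026]), array([ 0.0012, -0.0056,  0.0014])) [ 12.873  -11.8864 -34.6466] [1.4404 2.8991 0.9469] [-0.0722 -0.2558  1.8472  0.1645  1.0487 -0.2447]
side z peaks [(68, 53), (70, 62), (30, 82), (32, 116)] max 0.07295845826441759
bar ((-2.4278573989868164, 0.3117523193359375), (87.2984619140625, 17.642276763916016), 84.08135986328125)
wrist z peaks [(70, 1269), (30, 1349), (68, 1577), (32, 1916)] max 0.07156279364241379
bar ((-1.2069282531738281, 4.157623291015625), (88.62928009033203, 18.70372200012207), 85.6659164428711)
```

```bash
cat > chk2.py <<'E'
from h import *
for n in('side','wrist','scene'):
    im=get_image(n);C=cloud(im);h=cv2.cvtColor(im['frame'],cv2.COLOR_RGB2HSV)
    q=C-B;z=q@N;x=q@U;y=q@Y;r=np.hypot(x,y)
    red=((h[...,0]<6)|(h[...,0]>174))&(h[...,1]>130)
    pl=(h[...,0]>14)&(h[...,0]<32)&(h[...,1]>140)&(abs(x)<.055)&(abs(y)<.055)&(abs(z)<.008)
    sk=red&(abs(z-.032)<.006)&(r<.034)
    bt=red&(z>.064)&(z<.08)
    A=np.c_[x[sk],y[sk],np.ones(sk.sum())]
    c=np.linalg.lstsq(A,z[sk],rcond=None)[0] if sk.sum()>60 else 0
    print(n,'plate',pl.sum(),np.median(z[pl]),'skirt',sk.sum(),np.median(z[sk]),'bar',bt.sum(),np.median(z[bt]),'tilt',c)
    k=bt&(r<.05)
    if k.sum()>20: print(' bar',cv2.minAreaRect(np.stack([x[k],y[k]],1).astype(np.float32)*1000))
o=get_obs();print(o['clock'],R.from_rotvec(o['tool_rot']).inv().apply(o['force']))
E
python3 chk2.py
```

```text
side plate 651 0.0004178299563369429 skirt 194 0.03235086730219812 bar 344 0.07090200309057784 tilt [-0.011   0.0275  0.0324]
 bar ((-2.357487916946411, 1.714874267578125), (89.17381286621094, 17.62812614440918), 84.04512786865234)
wrist plate 6323 0.00018174907615377066 skirt 2155 0.03215427471442827 bar 3013 0.06988207959892358 tilt [-0.0003  0.0043  0.0321]
 bar ((-1.2419304847717285, 4.495433807373047), (87.97561645507812, 18.305797576904297), 85.36270904541016)
scene plate 79 0.0007625708764246756 skirt 56 0.03293896699137089 bar 68 0.06782526952469008 tilt 0
 bar ((5.797103404998779, 6.358055114746094), (84.12437438964844, 12.582867622375488), 85.17369842529297)
9.6 [ 11.4954 -11.9175 -34.2733]
```

Home: skirt top minus plate is 32.0 mm, there is no tilt, and the bar matches the flat. I relax the side load, then turn.

Call:
step_arm([
  {"travel":[0.002,-0.002,-0.002],"delta_rot":[0,0,0],"jaw":0},
  {"travel":[0.002,-0.002,-0.002],"delta_rot":[0,0,0],"jaw":0},
  {"travel":[0.002,-0.002,-0.002],"delta_rot":[0,0,0.1],"jaw":0},
  {"travel":[0.002,-0.002,-0.002],"delta_rot":[0,0,0.2],"jaw":0},
  {"travel":[0.002,-0.002,-0.002],"delta_rot":[0,0,0.3],"jaw":0},
  {"travel":[0.002,-0.002,-0.002],"delta_rot":[0,0,0.4],"jaw":0},
])

```text
clock: 10.35
tcp_pos: [0.5102, 0.0567, 0.2564]
tool_rot: [2.262, 1.71, 0.695]
force: [-10.6, 7.5, 13.0]
opening: 0.0178
grasp_force: 40.1
```

```bash
python3 chk2.py; python3 -c "
from h import *
print(rel(*mount(0,.08)),get_obs()['joints'],get_obs()['wrist_torque']@-N)"
```

```text
side plate 656 0.0004484974488461374 skirt 187 0.032081226666214935 bar 333 0.07108460669678165 tilt [-0.0074  0.0367  0.0325]
 bar ((-3.891446113586426, -1.320831298828125), (83.89049530029297, 18.399507522583008), 61.479217529296875)
wrist plate 6773 0.00017164085795211834 skirt 2168 0.03220384401610519 bar 3016 0.0699078654267068 tilt [0.0006 0.0023 0.0322]
 bar ((-0.644709587097168, 4.918010711669922), (88.12650299072266, 18.106464385986328), 62.685550689697266)
scene plate 80 0.0006473233997342647 skirt 44 0.032861233047128666 bar 45 0.06797782233202627 tilt 0
10.5 [  7.8688  -4.7921 -16.2373]
(array([-0.0002,  0.0032, -0.0026]), array([ 0.0042, -0.0044, -0.3987])) [-0.0691 -0.2598  1.852   0.1616  1.0433  0.1594] -0.07727786799086889
```

Call:
step_arm([
  {"travel":[0,0,0],"delta_rot":[0,0,0.14],"jaw":0},
  {"travel":[0,0,0],"delta_rot":[0,0,0.28],"jaw":0},
  {"travel":[0,0,0],"delta_rot":[0,0,0.42],"jaw":0},
  {"travel":[0,0,0],"delta_rot":[0,0,0.56],"jaw":0},
  {"travel":[0,0,0],"delta_rot":[0,0,0.7],"jaw":0},
  {"travel":[0,0,0],"delta_rot":[0,0,0.84],"jaw":0},
  {"travel":[0,0,0],"delta_rot":[0,0,0.96],"jaw":0},
  {"travel":[0,0,0],"delta_rot":[0,0,0.96],"jaw":0},
])

```text
clock: 11.5
tcp_pos: [0.5099, 0.0571, 0.2562]
tool_rot: [-2.969, -0.505, -0.813]
force: [-13.6, 7.5, 13.1]
opening: 0.0179
grasp_force: 40.0
```

```bash
python3 chk2.py; python3 -c "
from h import *
print(rel(*mount(0,.08)),get_obs()['joints'],get_obs()['wrist_torque']@-N)"
```

```text
side plate 602 0.0005648881379216065 skirt 202 0.03241847399803217 bar 292 0.0712107978736975 tilt [-0.0115  0.0654  0.0336]
 bar ((-5.995059967041016, -0.10130500793457031), (80.07830810546875, 19.71553611755371), 9.351781845092773)
wrist plate 6756 0.00018311548699532484 skirt 2468 0.032227977294296856 bar 3023 0.06997266305177614 tilt [0.0003 0.0045 0.0322]
 bar ((0.4953422546386719, 2.8270998001098633), (88.30045318603516, 18.204547882080078), 7.943983554840088)
scene plate 77 0.0007994695309908189 skirt 32 0.032600021868687726 bar 48 0.06829604580626854 tilt 0
11.65 [ -3.1035 -10.5374 -17.4161]
(array([ 0.0028,  0.0025, -0.0026]), array([ 0.0007, -0.0063, -1.3582])) [-0.0687 -0.2602  1.8524  0.1619  1.0442  1.1191] -0.13188582761693668
```

Call:
step_arm([
  {"travel":[0,0,0],"delta_rot":[0,0,0.08],"jaw":0},
  {"travel":[0,0,0],"delta_rot":[0,0,0.16],"jaw":0},
  {"travel":[0,0,0],"delta_rot":[0,0,0.2],"jaw":0},
  {"travel":[0,0,0],"delta_rot":[0,0,0.2],"jaw":0},
])

```text
clock: 12.15
tcp_pos: [0.5097, 0.0573, 0.2561]
tool_rot: [-2.956, -0.205, -0.792]
force: [-15.0, 8.7, 13.2]
opening: 0.0176
grasp_force: 40.1
```

```bash
python3 -c "
from h import *
print(rel(*mount(0,.08)),get_obs()['joints'],get_obs()['wrist_torque']@-N)"
```

```text
(array([ 0.0034,  0.0022, -0.0025]), array([-0.0006, -0.0065, -1.5573])) [-0.0683 -0.2603  1.8525  0.1621  1.0446  1.3184] -0.5169485319684974
```

Call:
step_arm([
  {"travel":[0,0,0],"delta_rot":[0,0,0.06],"jaw":0},
  {"travel":[0,0,0],"delta_rot":[0,0,0.06],"jaw":0},
  {"travel":[0,0,0],"delta_rot":[0,0,0.06],"jaw":0},
])

```text
clock: 12.52
tcp_pos: [0.5099, 0.0575, 0.2563]
tool_rot: [-2.946, -0.116, -0.786]
force: [-13.9, 9.7, 13.3]
opening: 0.0175
grasp_force: 40.1
```

```bash
python3 -c "
from h import *
print(rel(*mount(0,.08)),get_obs()['joints'],get_obs()['wrist_torque']@-N)"; python3 chk2.py
```

```text
(array([ 0.0032,  0.0022, -0.0025]), array([-0.0007, -0.0076, -1.6171])) [-0.0681 -0.2602  1.8523  0.1628  1.0442  1.3781] -0.5628001926749437
side plate 598 0.0005087114775823476 skirt 207 0.03245024477248957 bar 263 0.07134632304550062 tilt [0.008  0.0628 0.0335]
 bar ((-1.5793724060058594, -4.301252365112305), (14.903949737548828, 87.07597351074219), 78.16877746582031)
wrist plate 6841 0.00020496256325616184 skirt 2522 0.03226929276582659 bar 3051 0.07004058702387457 tilt [0.0007 0.0072 0.0323]
 bar ((0.6136512756347656, 2.736543655395508), (18.18914794921875, 88.60994720458984), 83.07664489746094)
scene plate 87 0.0007232462324434261 skirt 36 0.03308935872667945 bar 51 0.06795524454889301 tilt 0
 bar ((1.9113922119140625, 6.40373420715332), (18.70645523071289, 89.9879150390625), 83.69783020019531)
12.675 [ -5.2584 -11.7402 -17.5216]
```

Call:
step_arm([
  {"travel":[0,0,0],"delta_rot":[0,0,0.06],"jaw":0},
  {"travel":[0,0,0],"delta_rot":[0,0,0.06],"jaw":0},
  {"travel":[0,0,0],"delta_rot":[0,0,0.06],"jaw":0},
])

```text
clock: 13.05
tcp_pos: [0.51, 0.0578, 0.2564]
tool_rot: [-2.934, -0.029, -0.778]
force: [-13.4, 10.5, 13.9]
opening: 0.0178
grasp_force: 40.5
```

```bash
python3 -c "
from h import *
print(rel(*mount(0,.08)),get_obs()['joints'],get_obs()['wrist_torque']@-N)"; python3 chk2.py
```

```text
(array([ 0.0032,  0.0022, -0.0025]), array([-0.0009, -0.0083, -1.6763])) [-0.0678 -0.2602  1.8522  0.1632  1.0438  1.4375] -0.753946050501428
side plate 592 0.0005608999603193574 skirt 210 0.032361694877791225 bar 261 0.07139291435908651 tilt [0.009  0.0736 0.0337]
 bar ((-1.2464828491210938, -5.545093536376953), (9.01434326171875, 86.58612060546875), 81.62849426269531)
wrist plate 6844 0.00021272404165912387 skirt 2524 0.03230797266708929 bar 3040 0.07007350807996775 tilt [0.0025 0.0072 0.0323]
 bar ((0.8124847412109375, 3.074178695678711), (18.423669815063477, 89.1019515991211), 80.8521728515625)
scene plate 90 0.0007910625788870369 skirt 36 0.03294889748889612 bar 55 0.06785597115797184 tilt 0
 bar ((-1.3439788818359375, 7.545253753662109), (18.881122589111328, 80.54988861083984), 81.56513214111328)
13.2 [ -4.3243 -12.9209 -17.691 ]
```

The torque is 0.75 N m with the bar at about 1.73 rad, so the switch is against its stop with the bore play taken up. I back off 0.12 rad within the play, then release.

Call:
step_arm([
  {"travel":[0,0,0],"delta_rot":[0,0,-0.06],"jaw":0},
  {"travel":[0,0,0],"delta_rot":[0,0,-0.12],"jaw":0},
  {"travel":[0,0,0],"delta_rot":[0,0,-0.12],"jaw":0},
  {"travel":[0,0,-0.001],"delta_rot":[0,0,-0.12],"jaw":0.3},
  {"travel":[0,0,-0.003],"delta_rot":[0,0,-0.12],"jaw":0.5},
  {"travel":[0,0,-0.003],"delta_rot":[0,0,-0.12],"jaw":0.5},
  {"travel":[0,0,-0.003],"delta_rot":[0,0,-0.12],"jaw":0.5},
])

```text
clock: 14.08
tcp_pos: [0.5086, 0.0544, 0.2545]
tool_rot: [-2.962, -0.2, -0.788]
force: [0.8, -0.4, 0.3]
opening: 0.0469
grasp_force: 0.0
```

```bash
python3 chk2.py; python3 -c "
from h import *
print(get_obs()['opening'],rel(*mount(0,.08)))"
```

```text
side plate 595 0.00037606117222144085 skirt 167 0.0324081583172513 bar 241 0.07210044145293945 tilt [0.0042 0.1042 0.0343]
 bar ((-2.4312591552734375, -0.6017675399780273), (15.969558715820312, 86.46248626708984), 84.7780532836914)
wrist plate 6980 0.00022325715818456227 skirt 3767 0.032197394536685214 bar 3121 0.0698987256270227 tilt [-0.0012  0.0031  0.0322]
 bar ((0.2025909423828125, 3.2208127975463867), (18.003026962280273, 88.51629638671875), 86.51914978027344)
scene plate 79 0.0007651330552542019 skirt 39 0.03282614406146295 bar 68 0.06872268618993035 tilt 0
 bar ((10.082307815551758, 7.254429817199707), (14.555603981018066, 62.93595886230469), 86.91622161865234)
14.225 [0.5333 0.1998 0.1387]
0.04678050061930746 (array([ 0.0054, -0.0004, -0.003 ]), array([ 0.0001,  0.0002, -1.5598]))
```

Call:
step_arm([
  {"travel":[0,0,-0.02],"delta_rot":[0,0,0],"jaw":0.7},
  {"travel":[0,0,-0.05],"delta_rot":[0,0,0],"jaw":0.7},
  {"travel":[0,0,-0.09],"delta_rot":[0,0,0],"jaw":0.7},
  {"travel":[0,0,-0.13],"delta_rot":[0,0,0],"jaw":0.7},
  {"travel":[0,0,-0.13],"delta_rot":[0,0,0],"jaw":0.7},
  {"travel":[0,0,-0.13],"delta_rot":[0,0,0],"jaw":0.7},
])

```text
clock: 14.98
tcp_pos: [0.4448, 0.0416, 0.3661]
tool_rot: [-2.962, -0.2, -0.786]
force: [0.2, 0.3, -0.9]
opening: 0.0656
grasp_force: 0.0
```

```bash
python3 chk2.py; python3 -c "
from h import *
w=get_image('wrist');s=get_image('side')
a=cv2.resize(w['frame'][100:320,190:490],(400,293));b=cv2.resize(s['frame'][100:230,245:415],(400,293),interpolation=cv2.INTER_CUBIC)
cv2.imwrite('pics/end.png',np.hstack([a,b])[:,:,::-1])"
```

```text
side plate 598 0.00037353678265802156 skirt 226 0.0325009147643296 bar 380 0.07065101858273581 tilt [-0.0056  0.1106  0.0344]
 bar ((-2.116809844970703, 1.0899267196655273), (19.28367042541504, 86.74810028076172), 87.05164337158203)
wrist plate 3959 0.0002935531009148641 skirt 1803 0.03224263989845563 bar 1300 0.07000640572278113 tilt [-0.0017  0.0007  0.0323]
 bar ((0.01735687255859375, 3.4551925659179688), (17.678333282470703, 87.43065643310547), 86.34563446044922)
scene plate 82 0.0006875847181416093 skirt 42 0.03295761612992125 bar 123 0.0689139683731797 tilt 0
 bar ((-2.4843215942382812, 7.036251544952393), (17.362829208374023, 87.52027893066406), 86.76903533935547)
15.125 [-0.6491  0.1966  0.1317]
```

View pics/end.png

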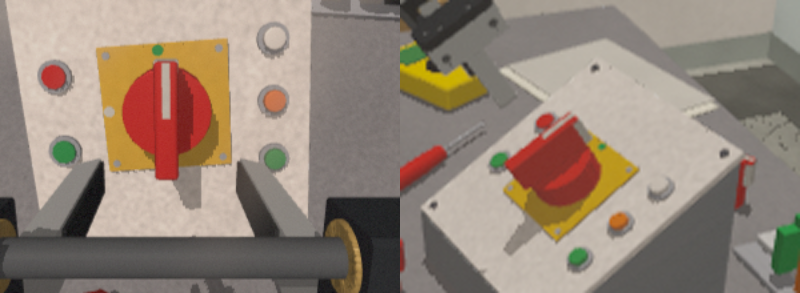

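The handle is flat on the plate with its pointer at the green dot (wrist crop (165,60) against the dot at (157,50)), and the gripper is clear. I'm handing in.

```bash
python3 -c "
from rig import job_done
print(job_done())"
```

```text
the job is handed in; nothing more can be done
None
```

The handle is fully home on the shaft, the switch was turned clockwise to its ON stop, and the gripper has let go and is clear; I handed the job in at about 15 s, with no verdict returned.

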